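Release the large chocolate balls into the gelato pan

ROBOT

A 7-joint arm with a two-finger parallel gripper is mounted at the origin on the work surface. World frame = base frame: x ahead of the robot, y to its left, z up, the work surface at z = 0. Lengths are in m, angles in degrees, forces in N, time in s.
With the tool pointing down it reaches from about 0.425 to 0.875 m from the base axis. Payload 4.7 kg.
Tool frame: the origin (TCP) lies on the centre line of the jaws, within the pads' length; the fingertips stand 19 mm ahead of it and the grasp point (between the pads) is the TCP; z points along the fingers, y is the line along which they close (so a half turn about z gives the same grasp; the last joint's range is limited). The gripper opens to 87 mm and grips with 3 to 60 N. Pads are 19 mm wide; open, the fingers measure 117 mm over their backs; the gripper's body (75 mm by 190 mm) begins 51 mm behind the grasp point.
Start: joints at [-69.494, 18.392, -4.016, 83.108, 1.295, 78.541, -3.26], TCP at [0.219, 0.612, 0.203] pointing down, gripper open.
Joint ranges: [-163.93, 163.93], [-17.29, 119.83], [-79.2, 71.16], [3.27, 140.29], [-89.18, 269.18], [5.43, 117.66], [-154.24, 154.24]. Speed limits (degrees/s): [147.25, 147.25, 180, 180, 180, 180, 180].

INTERFACE

Orientations are given as [roll, pitch, yaw] about the fixed x, y, z axes, in that order (R = Rz(yaw) Ry(pitch) Rx(roll)).
In Python, from cell import env, imaging gives the robot as it stands.
- The arm moves only by the shell command python3 -m crank 'ROWS' [OPENING] [FORCE]. ROWS is JSON, a list of rows, each an object of numbers: "x", "y", "z": the shift along the tool's x, y, z in m; "turn": the turn about the tool's z in rad. In form: [{"x": .., "y": .., "z": .., "turn": ..}, ...]. A call has 1 to 12 rows; each row is the pose to reach, as a shift and turn from the pose commanded when the call began, along the tool's axes at that moment; what a row does not reach only later rows make up. A row lasts 1/8 s, in which the tool goes at most 62.5 mm and 10.7 degrees, less where a joint would pass 70% of its speed; a pose out of reach is approached as far as the arm can. A call with a gripper value outside its range is refused whole. OPENING is the finger opening in m, from 0 to 0.087, set as the call begins (- or left out, the last holds). The fingers move at their own pace and stop on an object; FORCE is the grip in N (left out, the last holds). Time passes only in rows, so rows that repeat a pose let the fingers close. It gives the time, the measured TCP pose, the force, the opening and the grip force at its end, in the units of the state.
- env.get_obs(): the state, without advancing time (a new reading comes with each control period).
- imaging.read_camera(name): name is "side" or "top"; returns the picture (480x640x3 uint8, red, green, blue); there is no depth.
- imaging.get_calibration(name): a dict with "camera_matrix" (3x3 intrinsics, pixels), "k1" (the pictures are not rectified: a ray, as slopes to the right and down, at radius r is drawn at 1 + k1 r^2 times it, then the intrinsics apply), "position" and "attitude" of the camera in the world. Camera axes: x right, y up, looking along -z (the intrinsics and any distortion apply to the point x, -y, -z); pixel columns grow to the right and rows downward; lengths in m; the calibration is good to about 2 mm. A picture is of the moment at which its call begins. get_calibration takes no time and is no camera call.
- env.sign_off(): hands the job in; it is judged then, once.
The state is a dict: "time_s": time; "qpos": joint angles; "joint_velocities": joint speeds; "effort": joint torques, N m; "tool_pos": TCP position; "tool_rot": TCP orientation; "force": force on the tool from outside, world axes, zero at the start; "wrist_torque": the same for the moment, N m; "grip_width": finger opening in m; "grasp_force": force on a finger pad.
Only numpy, scipy, OpenCV 4.12 (cv2) and the standard library are available. Lean on these libraries where they do the work, as an engineer would, in place of code of your own. Each camera call takes 0.05 s, during which the arm holds its last target. There are 200 camera calls.

TASK

Press down the front paddle of the rocking lever on the chute that holds the large chocolate balls, and keep its gate up until all three have rolled into the steel pan; then let the lever come back so that the gate is shut again. Press it with the fingers, grasping nothing: do not touch any ball or gate, keep the small balls shut in their chute, and leave the pan and everything else where they stand.

Things in the scene. Friction and masses are not known exactly. Their poses are not given: they have to be found in the camera images.
- large_chute: the chute that holds the three large balls: open steel lane, 38 mm wide inside, on a fixed pedestal; the chutes are alike and stand side by side, either one left. Origin: centre of its underside, 10 mm above the table; -x points to the front (downhill, over the pan), z up. The lane drops to the front at 0.26 rad; its lip is 100 mm in front of the origin and 86 mm above it, its back end 155 mm behind
- large_lever (a joint): rocking lever over that lane, on a cross pin 70 mm in front of the chute origin, 175 mm above it; paddle 90 mm in front of the pin, gate 100 mm behind. In rad: 0 = level, gate shut; grows as the paddle goes down; stop at 0.5 (paddle 44 mm lower, 7 mm further back). A spring returns it to 0: 2.5 N at the paddle to start, 6 N at the stop. Its balls pass above about 0.34
- large_paddle_top (a point): middle of the upper face of that lever's paddle, a black plate 40 mm (along the lane) x 34 mm, 8 mm thick, about 193 mm above the table at rest; its frame tilts with the lever
- large_gate (a point): gate of that lever: a slippery white plate hanging from the lever's rear end across the lane, 37 mm wide, 4 mm thick, 55 mm long, its lower edge 17 mm nearer the front than its upper one; point at the middle of its upper edge, 32 mm behind the chute origin
- large_ball0: a large chocolate ball, 32 mm diameter, origin at its centre; at the start it waits in its chute behind the gate (the one next to the gate)
- large_ball1: a large chocolate ball, 32 mm diameter, origin at its centre; at the start it waits in its chute behind the gate
- large_ball2: a large chocolate ball, 32 mm diameter, origin at its centre; at the start it waits in its chute behind the gate
- small_chute: the chute that holds the three small balls: open steel lane, 38 mm wide inside, on a fixed pedestal; the chutes are alike and stand side by side, either one left. Origin: centre of its underside, 10 mm above the table; -x points to the front (downhill, over the pan), z up. The lane drops to the front at 0.26 rad; its lip is 100 mm in front of the origin and 86 mm above it, its back end 155 mm behind
- small_lever (a joint): rocking lever over that lane, on a cross pin 70 mm in front of the chute origin, 175 mm above it; paddle 90 mm in front of the pin, gate 100 mm behind. In rad: 0 = level, gate shut; grows as the paddle goes down; stop at 0.5 (paddle 44 mm lower, 7 mm further back). A spring returns it to 0: 2.5 N at the paddle to start, 6 N at the stop. Its balls pass above about 0.23
- small_paddle_top (a point): middle of the upper face of that lever's paddle, a black plate 40 mm (along the lane) x 34 mm, 8 mm thick, about 193 mm above the table at rest; its frame tilts with the lever
- small_gate (a point): gate of that lever: a slippery white plate hanging from the lever's rear end across the lane, 37 mm wide, 4 mm thick, 55 mm long, its lower edge 17 mm nearer the front than its upper one; point at the middle of its upper edge, 32 mm behind the chute origin
- small_ball0: a small chocolate ball, 22 mm diameter, origin at its centre; at the start it waits in its chute behind the gate (the one next to the gate)
- small_ball1: a small chocolate ball, 22 mm diameter, origin at its centre; at the start it waits in its chute behind the gate
- small_ball2: a small chocolate ball, 22 mm diameter, origin at its centre; at the start it waits in its chute behind the gate
- pan: open stainless pan on the table under the front ends of both chutes, 170 mm (x) x 320 mm (y), 64 mm high, walls 4 mm; origin: centre of its underside. Loose
- jar: bystander: closed amber glass jar, 42 mm diameter, 70 mm high, standing on the board between the chutes
- jug: bystander: clear plastic measuring jug with a handle, about 84 mm diameter, 100 mm high
- bowl: bystander: steel bowl, 110 mm diameter, 45 mm high
- spatula: bystander: white plastic spatula lying on the table, 240 mm long
- scoop: bystander: spoon with a black handle lying on the table, 190 mm long
There are look-alikes about, which are no part of the job. Leave any pink look-alike of the large_ball1 alone. What is shaped like the large_ball2 but purple is not meant.

How it is judged (in metres and radians):
On the way, in this order (a step that is already met when the one before it is completed fails the run):
1. the fingers press the paddle of the large balls' chute and its gate is rising (lever past 0.15 rad) (value of joint large_lever above 0.15 rad and contact force between the fingers and large_lever_c1 above 0.5 N), for 0.1 s.
2. all three large balls are in the pan (x of large_ball0 in the frame of pan between -0.085 and 0.085 m and y of large_ball0 in the frame of pan between -0.16 and 0.16 m and z of large_ball0 in the frame of pan between 0 and 0.062 m and x of large_ball1 in the frame of pan between -0.085 and 0.085 m and y of large_ball1 in the frame of pan between -0.16 and 0.16 m and z of large_ball1 in the frame of pan between 0 and 0.062 m and x of large_ball2 in the frame of pan between -0.085 and 0.085 m and y of large_ball2 in the frame of pan between -0.16 and 0.16 m and z of large_ball2 in the frame of pan between 0 and 0.062 m), for 0.2 s.
At the end, for the whole second after the job is handed in: all three large balls lie in the pan, slower than 0.1 m/s; both levers are back within 0.05 rad of level (gates shut); the small balls are behind their gate; the pan is within 40 mm of where it stood (all of step 2 and x of each of small_ball0, small_ball1, small_ball2 in the frame of small_chute above 0.015 m and value of joint each of large_lever, small_lever below 0.05 rad and distance of pan from where it was at the start of the episode below 0.04 m and linear speed of each of large_ball0, large_ball1, large_ball2 below 0.1 m/s); the robot touches nothing.
It fails at once if the robot touches a ball (contact force between any of the fingers, the arm and large_ball0 above 0.3 N or contact force between any of the fingers, the arm and large_ball1 above 0.3 N or contact force between any of the fingers, the arm and large_ball2 above 0.3 N or contact force between any of the fingers, the arm and small_ball0 above 0.3 N or contact force between any of the fingers, the arm and small_ball1 above 0.3 N or contact force between any of the fingers, the arm and small_ball2 above 0.3 N).
It fails at once if the robot touches a gate (contact force between any of the fingers, the arm and large_lever_c2 above 0.3 N or contact force between any of the fingers, the arm and small_lever_c2 above 0.3 N).
It fails at once if the small balls' gate is opened (lever past 0.1 rad) (value of joint small_lever above 0.1 rad).
It fails at once if a bystander is shifted more than 30 mm, or the pan more than 40 mm (distance of any of jar, jug, bowl, spatula, scoop from where it was at the start of the episode above 0.03 m or distance of pan from where it was at the start of the episode above 0.04 m).
It also fails if it takes over 35 s, if anything falls off the work surface, if the arm or the gripper's body presses on something with over 40 N, if the wrist force passes 120 N, or if a joint passes its speed limit or range.

## Working session

There is one attempt and no reset: what is moved stays moved. The work goes in short steps, Python scripts to look and compute and a shell command to move; the robot and the scene stay as the last step left them, time stands still between calls to the robot, and variables do not carry over. Pictures are saved under pics/ and viewed, at most 10 in all, crops included, and the job is handed in when it is done.

```bash
mkdir -p pics; python3 - <<'E'
from cell import env, imaging
import cv2
for n in ("side","top"):
    cv2.imwrite(f"pics/{n}0.png",imaging.read_camera(n)[:,:,::-1]); print(n,imaging.get_calibration(n))
o=env.get_obs(); print(o["tool_pos"],o["tool_rot"],o["time_s"],o["grip_width"])
E
```

```text
side {'camera_matrix': array([[528.89591682,   0.        , 310.01653473],
       [  0.        , 528.89591682, 242.81989537],
       [  0.        ,   0.        ,   1.        ]]), 'k1': -0.13382502423883683, 'position': array([0.44013962, 0.91607679, 0.63644575]), 'attitude': array([  61.77107929,   -0.67798713, -171.51391485])}
top {'camera_matrix': array([[475.72404364,   0.        , 324.57806496],
       [  0.        , 475.72404364, 242.54120202],
       [  0.        ,   0.        ,   1.        ]]), 'k1': -0.04308544082525297, 'position': array([0.36072204, 0.03262814, 1.25805493]), 'attitude': array([  9.11671375,  -0.5123421 , -89.42339706])}
[0.21897117 0.6114554  0.20189667] [-1.79904885e+02  6.19890711e-03  1.60303475e+02] 0.1 0.08736974703841958
```

View pics/side0.png

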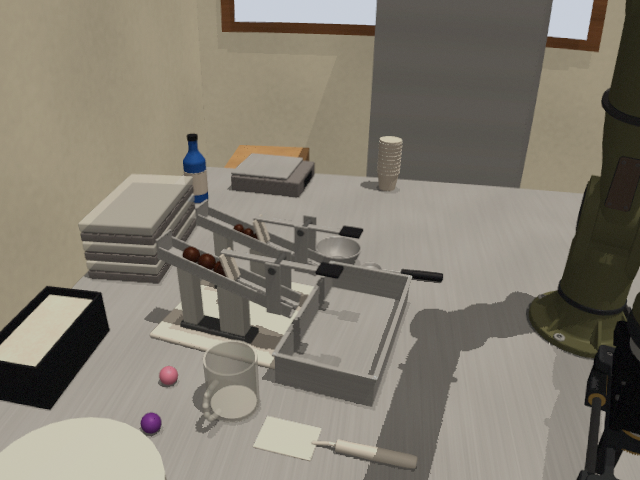

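View pics/top0.png

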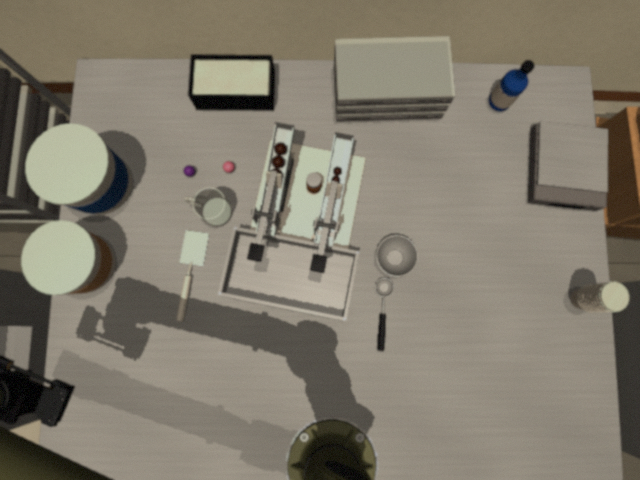

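The side picture shows the nearer chute with big balls at about (190–220,258) and its paddle at (329,270). The farther chute has smaller balls at (245,232) and its paddle at (351,232). In the top picture the left chute has the larger balls (280,155) and its paddle is at (256,253); the right paddle is at (318,264). The pink (229,167) and purple (190,171) balls on the table are look-alikes. The left (+y) chute fits, so I'll confirm it in a crop.

```bash
cat > h.py <<'E'
import numpy as np
from scipy.spatial.transform import Rotation as R
from scipy.optimize import least_squares
from cell import imaging
def cam(n):
    c=imaging.get_calibration(n); return c,R.from_euler("xyz",c["attitude"],degrees=True)
def proj(n,p):
    c,r=cam(n); q=r.inv().apply(np.asarray(p)-c["position"]); s=np.array([q[0],-q[1]])/-q[2]
    s=s*(1+c["k1"]*(s@s)); K=c["camera_matrix"]; return np.array([K[0,0]*s[0]+K[0,2],K[1,1]*s[1]+K[1,2]])
def tri(**px): return (lambda f:(f.x,f.fun))(least_squares(lambda p:np.concatenate([proj(n,p)-u for n,u in px.items()]),[.6,.1,.15]))
def onz(n,u,z):
    f=least_squares(lambda p:proj(n,[p[0],p[1],z])-u,[.6,.1]); return f.x
E
python3 - <<'E'
import cv2,numpy as np
s=cv2.imread("pics/side0.png")[195:345,150:400]; t=cv2.imread("pics/top0.png")[115:290,215:375]
a=cv2.resize(s,None,fx=3.2,fy=3.2,interpolation=cv2.INTER_CUBIC); cv2.imwrite("pics/sc.png",a)
cv2.imwrite("pics/tc.png",cv2.resize(t,None,fx=3.4,fy=3.4,interpolation=cv2.INTER_CUBIC))
from h import *
for n,a,b in(("left",(329,269),(256,253)),("right",(351,231),(318,264))): print(n,tri(side=a,top=b),onz("top",b,.193))
E
```

```text
left (array([0.51097362, 0.17984977, 0.19137138]), array([ 1.45975326,  0.29708109,  0.00277442, -2.07000844])) [0.50602348 0.17947709]
right (array([0.48633022, 0.03912257, 0.19249192]), array([ 1.2979115 ,  0.24527706,  0.02894507, -1.60449639])) [0.48263542 0.03914031]
```

View pics/sc.png

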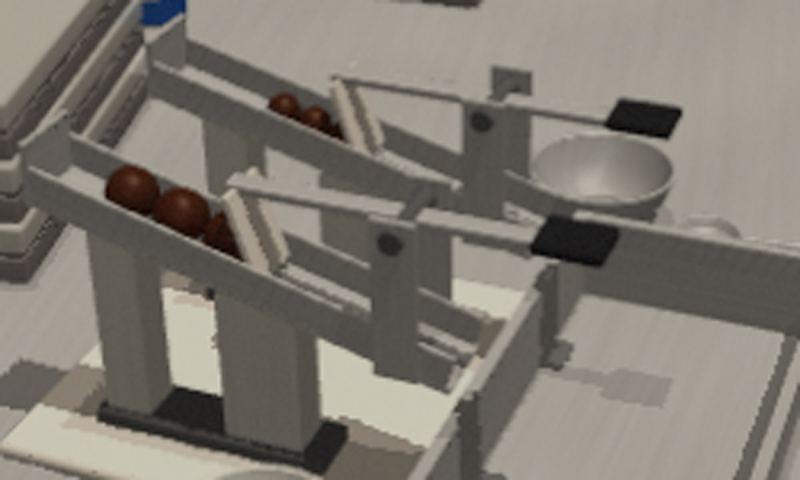

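View pics/tc.png

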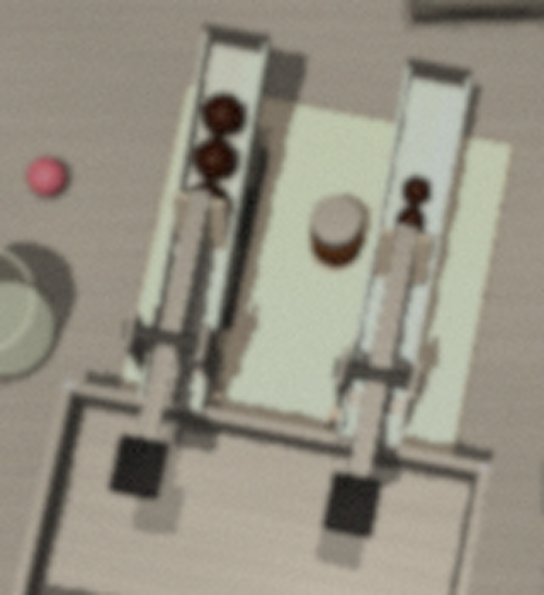

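The crops confirm it: the left (+y) chute holds the larger balls, 32 mm against 22 mm. Its paddle centre is at top (255.9,252.4) and side (329.7,270), and its gate top at about top (275,174). I'll compute the lane direction and the shifts.

```bash
python3 - <<'E'
from h import *; from cell import env
p,e=tri(side=(329.7,269.8),top=(255.9,252.4)); print(p,e)
c=np.array([[207,33],[268,42],[139,467],[202,205],[408,68],[353,505],[403,235]])/3.4+[215,115]
for a,b in((2,3),(5,6)):
    d=onz("top",c[b],.193)-onz("top",c[a],.193); print(np.linalg.norm(d),np.degrees(np.arctan2(d[1],d[0])))
d=onz("top",c[3],.193)-p[:2]; f=-d/np.linalg.norm(d); t=p[:2]+.004*f; print("target",t)
o=env.get_obs(); r=R.from_euler("xyz",o["tool_rot"],degrees=True)
for w in([.33,.40,.28],[*t,.28],[*t,.218]): print(w,r.inv().apply(np.array(w)-[.219,.612,.203]).round(3))
E
```

```text
[0.51067275 0.18020961 0.19031138] [ 0.89805589  0.18256209  0.00212321 -1.27437498]
0.18470176248475834 -11.536140021503362
0.18793888195718356 -9.747389045262244
target [0.50675822 0.18103209]
[0.33, 0.4, 0.28] [-0.176 -0.162 -0.077]
[np.float64(0.5067582241787819), np.float64(0.1810320931135191), 0.28] [-0.416 -0.309 -0.076]
[np.float64(0.5067582241787819), np.float64(0.1810320931135191), 0.218] [-0.416 -0.309 -0.014]
```

```bash
python3 -m crank '[{"z":-0.05},{"x":-0.03,"y":-0.03,"z":-0.08},{"x":-0.07,"y":-0.07,"z":-0.08},{"x":-0.12,"y":-0.11,"z":-0.08,"turn":-0.05},{"x":-0.165,"y":-0.15,"z":-0.08,"turn":-0.1},{"x":-0.21,"y":-0.185,"z":-0.08,"turn":-0.14},{"x":-0.26,"y":-0.215,"z":-0.08,"turn":-0.14},{"x":-0.31,"y":-0.245,"z":-0.08,"turn":-0.14},{"x":-0.36,"y":-0.275,"z":-0.08,"turn":-0.14},{"x":-0.4,"y":-0.3,"z":-0.08,"turn":-0.14},{"x":-0.416,"y":-0.309,"z":-0.07,"turn":-0.14},{"x":-0.416,"y":-0.309,"z":-0.05,"turn":-0.14}]' 0 10
```

```text
invalid input
```

```bash
python3 -m crank '[{"x":0,"y":0,"z":-0.05,"turn":0},{"x":-0.03,"y":-0.03,"z":-0.08,"turn":0},{"x":-0.07,"y":-0.07,"z":-0.08,"turn":0},{"x":-0.12,"y":-0.11,"z":-0.08,"turn":-0.05},{"x":-0.165,"y":-0.15,"z":-0.08,"turn":-0.1},{"x":-0.21,"y":-0.185,"z":-0.08,"turn":-0.14},{"x":-0.26,"y":-0.215,"z":-0.08,"turn":-0.14},{"x":-0.31,"y":-0.245,"z":-0.08,"turn":-0.14},{"x":-0.36,"y":-0.275,"z":-0.08,"turn":-0.14},{"x":-0.4,"y":-0.3,"z":-0.08,"turn":-0.14},{"x":-0.416,"y":-0.309,"z":-0.07,"turn":-0.14},{"x":-0.416,"y":-0.309,"z":-0.05,"turn":-0.14}]' 0 10
```

```text
time_s: 1.6
tool_pos: [0.5082, 0.1786, 0.2529]
tool_rot: [180.0, 0.1, 168.1]
force: [-0.5, 0.8, -0.2]
grip_width: 0.0006
grasp_force: 0.0
```

```bash
python3 -m crank '[{"x":0,"y":0,"z":0.02,"turn":0},{"x":0,"y":0,"z":0.03,"turn":0},{"x":0,"y":0,"z":0.03,"turn":0}]'
python3 - <<'E'
from cell import imaging; from h import *; import cv2
a=imaging.read_camera("side")[:,:,::-1]; b=imaging.read_camera("top")[:,:,::-1]
f=lambda i,x,y:cv2.resize(i[y:y+130,x:x+130],None,fx=3,fy=3,interpolation=cv2.INTER_CUBIC)
cv2.imwrite("pics/c1.png",np.hstack([f(a,265,190),f(b,195,190)]))
E
```

```text
time_s: 1.98
tool_pos: [0.5061, 0.1807, 0.2222]
tool_rot: [-179.9, -0.1, 168.3]
force: [-0.0, -0.1, -0.8]
grip_width: 0.0002
grasp_force: 0.0
```

View pics/c1.png

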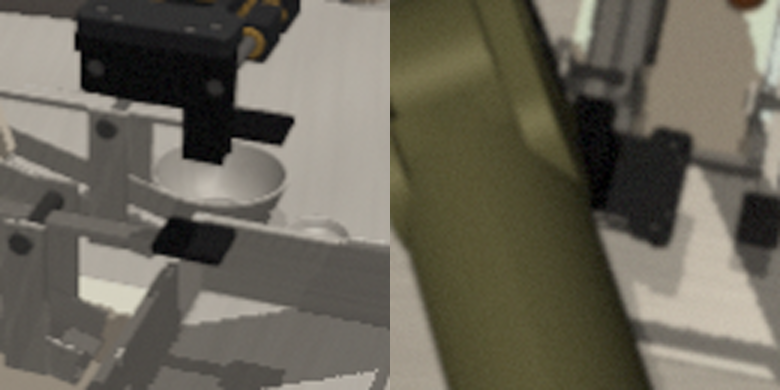

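The side crop shows the fingertips at about px (333,243), and the paddle at (330,270) clear below them. In the top view the arm hides the paddle. I'll compare that with the projection expected from the measured pose.

```bash
python3 - <<'E'
from h import *
for z in(.203,.193,.222): print(z,proj("side",[.5061,.1807,z]))
print(proj("side",[.5107,.1802,.1903]))
# what (x,y) puts the tip at z=.203 there
print(onz("side",(333,243),.203))
E
```

```text
0.203 [333.61373476 263.66058484]
0.193 [333.40838889 268.96239362]
0.222 [334.00851885 253.41950713]
[330.58190687 269.98409083]
[0.51483423 0.11061217]
```

```bash
python3 - <<'E'
from h import *
from cell import env; o=env.get_obs(); print(o["tool_pos"],o["tool_rot"],o["qpos"])
r=R.from_euler("xyz",o["tool_rot"],degrees=True)
for q in ([0,0,.019],[0,.015,.019],[.037,.095,-.051],[-.037,.095,-.051],[.037,-.095,-.051],[-.037,-.095,-.051]):
    p=o["tool_pos"]+r.apply(q); print(q,p.round(3),proj("side",p).round(),proj("top",p).round())
E
python3 - <<'E'
import cv2
from cell import imaging
a=imaging.read_camera("side")[:,:,::-1]; cv2.imwrite("pics/s2.png",cv2.resize(a[60:330,200:500],None,fx=2.2,fy=2.2,interpolation=cv2.INTER_CUBIC))
E
```

```text
[0.50692047 0.18103624 0.22352234] [1.79965721e+02 4.22662727e-02 1.68332287e+02] [-40.35382501   3.91865109  18.86007308  98.04860932  -1.29888228
  78.1913239   57.06221507]
[0, 0, 0.019] [0.507 0.181 0.205] [333. 263.] [255. 252.]
[0, 0.015, 0.019] [0.51  0.196 0.205] [330. 267.] [248. 250.]
[0.037, 0.095, -0.051] [0.49  0.282 0.275] [339. 257.] [202. 255.]
[-0.037, 0.095, -0.051] [0.562 0.267 0.275] [289. 247.] [211. 221.]
[0.037, -0.095, -0.051] [0.451 0.095 0.274] [373. 204.] [290. 274.]
[-0.037, -0.095, -0.051] [0.524 0.08  0.274] [331. 198.] [298. 240.]
```

View pics/s2.png

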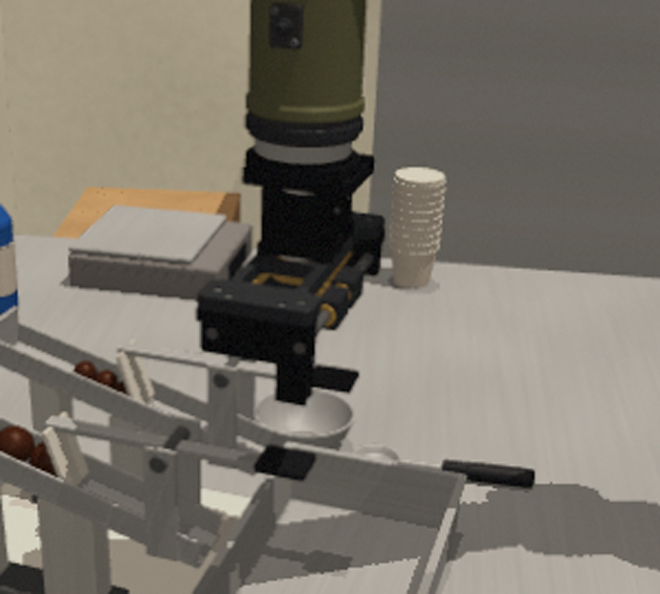

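The fingers look about 40 mm higher in the side view than the state says (tip seen at row 243, expected at 263). Laterally they agree with both views. I'll descend in small steps and watch the force for contact.

```bash
python3 -m crank '[{"x":0,"y":0,"z":0.01,"turn":0},{"x":0,"y":0,"z":0.01,"turn":0}]'; python3 -m crank '[{"x":0,"y":0,"z":0.01,"turn":0},{"x":0,"y":0,"z":0.01,"turn":0}]'
python3 - <<'E'
import cv2
from cell import imaging
a=imaging.read_camera("side")[:,:,::-1]; cv2.imwrite("pics/s3.png",cv2.resize(a[160:300,230:400],None,fx=3,fy=3,interpolation=cv2.INTER_CUBIC))
E
```

```text
time_s: 2.38
tool_pos: [0.5061, 0.1807, 0.212]
tool_rot: [-180.0, -0.1, 168.3]
force: [0.4, 0.4, 0.8]
grip_width: 0.0004
grasp_force: 0.0
time_s: 2.62
tool_pos: [0.506, 0.1806, 0.2018]
tool_rot: [-179.9, -0.1, 168.3]
force: [-0.4, -0.5, 0.5]
grip_width: 0.0004
grasp_force: 0.0
```

View pics/s3.png

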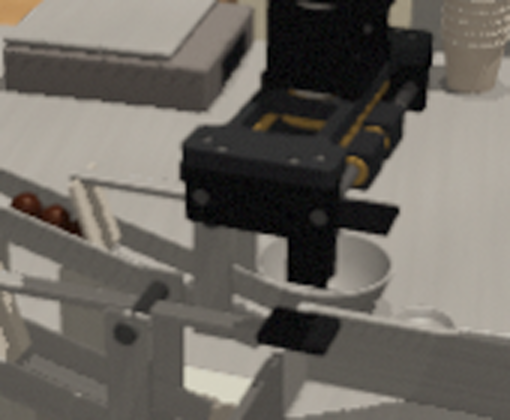

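```bash
python3 - <<'E'
from h import *
for s in((374,158),(373,183)): print(tri(side=s,top=(287,272)))
for s in((330,165),): print(tri(side=s,top=(295,233)))
E
```

```text
(array([0.45187261, 0.0968132 , 0.35653403]), array([ 1.71115074,  0.29962616,  0.06348775, -2.04750886]))
(array([0.45287129, 0.09981681, 0.31471203]), array([ 0.34966785,  0.06093744,  0.01441081, -0.42956852]))
(array([0.52706528, 0.08431116, 0.33554552]), array([-0.05727046, -0.01285197,  0.00183553,  0.06933513]))
```

Triangulating the gripper's rear corner puts it about 40 mm above the reported height, with x and y correct. So there is a pure z offset, and contact should come near a reported z of 0.173.

```bash
python3 -m crank '[{"x":0,"y":0,"z":0.01,"turn":0},{"x":0,"y":0,"z":0.02,"turn":0},{"x":0,"y":0,"z":0.02,"turn":0}]'; python3 -m crank '[{"x":0,"y":0,"z":0.005,"turn":0},{"x":0,"y":0,"z":0.01,"turn":0},{"x":0,"y":0,"z":0.01,"turn":0}]';python3 -m crank '[{"x":0,"y":0,"z":0.005,"turn":0},{"x":0,"y":0,"z":0.005,"turn":0}]'
```

```text
time_s: 3.05
tool_pos: [0.5059, 0.1805, 0.1816]
tool_rot: [-179.9, -0.1, 168.3]
force: [-0.2, -0.7, 0.3]
grip_width: 0.0001
grasp_force: 0.0
time_s: 3.42
tool_pos: [0.5068, 0.1809, 0.173]
tool_rot: [180.0, 0.0, 168.3]
force: [-0.6, 0.9, 2.0]
grip_width: 0.0001
grasp_force: 1.2
time_s: 3.68
tool_pos: [0.5067, 0.181, 0.1678]
tool_rot: [180.0, 0.0, 168.3]
force: [-0.3, 0.4, 2.6]
grip_width: 0.0006
grasp_force: 1.4
```

Contact came as predicted, at about 0.173. I'll press down another 36 mm and hold.

```bash
python3 -m crank '[{"x":0,"y":0,"z":0.01,"turn":0},{"x":0,"y":0,"z":0.02,"turn":0},{"x":0,"y":0,"z":0.03,"turn":0},{"x":0,"y":0,"z":0.036,"turn":0},{"x":0,"y":0,"z":0.036,"turn":0},{"x":0,"y":0,"z":0.036,"turn":0},{"x":0,"y":0,"z":0.036,"turn":0},{"x":0,"y":0,"z":0.036,"turn":0},{"x":0,"y":0,"z":0.036,"turn":0},{"x":0,"y":0,"z":0.036,"turn":0},{"x":0,"y":0,"z":0.036,"turn":0},{"x":0,"y":0,"z":0.036,"turn":0}]'
python3 - <<'E'
import cv2
from cell import imaging
a=imaging.read_camera("side")[:,:,::-1]; cv2.imwrite("pics/s4.png",cv2.resize(a[200:400,150:430],None,fx=2.8,fy=2.8,interpolation=cv2.INTER_CUBIC))
E
```

```text
time_s: 5.18
tool_pos: [0.5067, 0.181, 0.1319]
tool_rot: [180.0, 0.0, 168.3]
force: [-1.0, -0.9, 4.9]
grip_width: 0.0006
grasp_force: 2.6
```

View pics/s4.png

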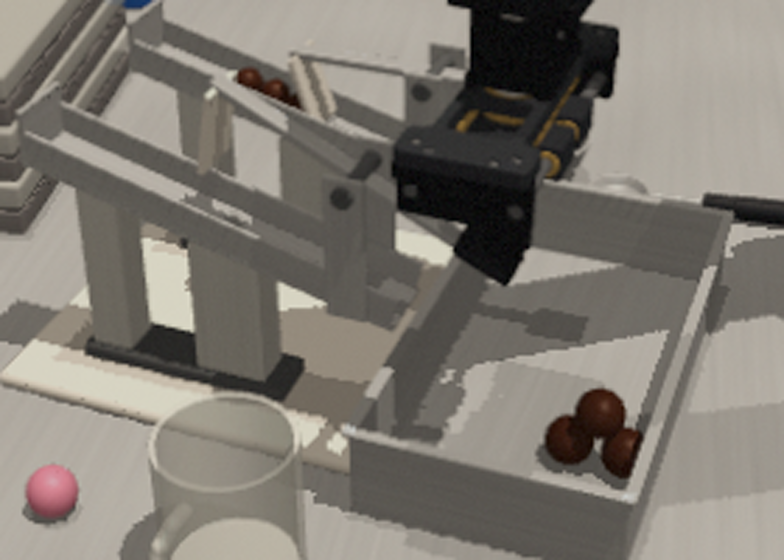

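All three large balls lie in the pan at crop (570–625,415–450), the lane is empty and the small balls are still shut in. Now I'll release slowly and back off upward.

```bash
python3 -m crank '[{"x":0,"y":0,"z":0,"turn":0},{"x":0,"y":0,"z":0,"turn":0},{"x":0,"y":0,"z":-0.007,"turn":0},{"x":0,"y":0,"z":-0.014,"turn":0},{"x":0,"y":0,"z":-0.021,"turn":0},{"x":0,"y":0,"z":-0.028,"turn":0},{"x":0,"y":0,"z":-0.035,"turn":0},{"x":0,"y":0,"z":-0.045,"turn":0},{"x":0,"y":0,"z":-0.07,"turn":0},{"x":0,"y":0,"z":-0.11,"turn":0},{"x":0,"y":0,"z":-0.12,"turn":0},{"x":0,"y":0,"z":-0.12,"turn":0}]'
python3 -m crank '[{"x":0,"y":0,"z":0,"turn":0},{"x":0,"y":0,"z":0,"turn":0},{"x":0,"y":0,"z":0,"turn":0},{"x":0,"y":0,"z":0,"turn":0}]'
python3 - <<'E'
import cv2
from cell import imaging
a=imaging.read_camera("side")[:,:,::-1]; cv2.imwrite("pics/s5.png",cv2.resize(a[200:400,150:430],None,fx=2.8,fy=2.8,interpolation=cv2.INTER_CUBIC))
E
```

```text
time_s: 6.72
tool_pos: [0.5073, 0.1806, 0.2521]
tool_rot: [180.0, 0.1, 168.3]
force: [-1.1, -0.8, -0.7]
grip_width: 0.0008
grasp_force: 0.0
time_s: 7.22
tool_pos: [0.5065, 0.1808, 0.2516]
tool_rot: [-180.0, -0.0, 168.3]
force: [0.9, -0.8, 0.1]
grip_width: 0.0003
grasp_force: 0.0
```

View pics/s5.png

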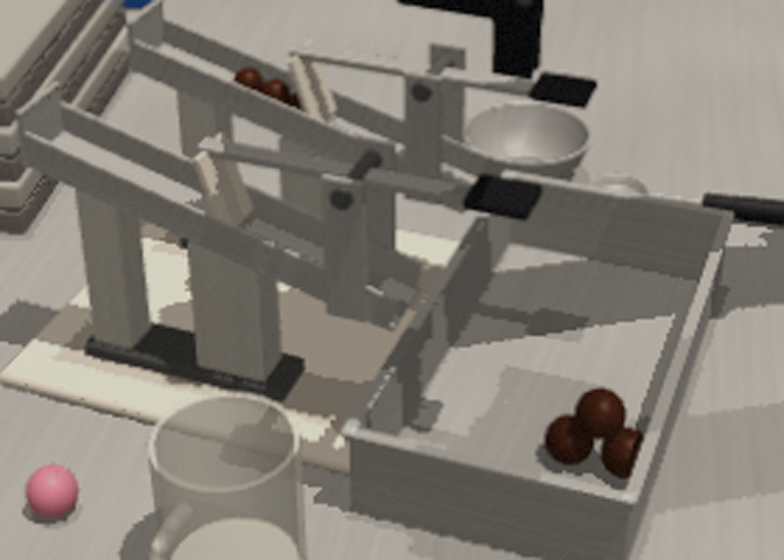

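The lever is level again with its gate shut (paddle at crop (503,196)). The balls are at rest in the pan, the small balls are still held, and the robot is clear.

```bash
python3 -c "
from cell import env; print(env.sign_off())"
```

```text
the job is handed in; nothing more can be done
None
```

The job is handed in: all three large balls are in the pan, the large gate is shut again, the small balls are still behind theirs, and the last picture shows the arm clear and the pan and jug in place; sign-off gave no verdict.

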